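# Hang the purple form and latch the drying carriage

## Task

Take the upright purple form out of its rack, hang it by its window on the drying station's side hook while the carriage is still out, and let go of it. Then push the carriage by its orange plate, without ramming it, all the way in until its push-push latch catches, so that it stays in, with the form still hanging, after you back away. Leave the black form, the bottle, the hammer and the tin where they are.

Things in the scene. Friction and masses are not known exactly. Their poses are not given: they have to be found in the camera images.
- form_purple: Purple rigid plate standing on edge in one slot of the rack: 110 mm wide (own x), 8 mm thick (own y), 170 mm tall (own z), 0.15 to 0.27 kg. Origin: centre of its lower edge. A window right through it spans x -30 to +30, z 75 to 125 mm. The solid bar above the window, z 125 to 170 mm, is the grip: pinch it across the 8 mm thickness.
- rack: Fixed plywood rack, 130 x 190 mm, ribs 40 mm high; origin under its centre. Two slots along its x, at y = +50 and -50 mm, hold the forms upright, their lower edges 8 mm above the table; each slot holds the lowest 32 mm of a form with about 1 mm play a side. Lift a form straight up by 40 mm or more to free it.
- form_black: The same plate in black, standing in the other slot of the rack, parallel to the purple one; same size and origin. Not to be moved.
- hook_seat (a point): Middle of the hook's straight arm (steel rod, 8 mm diameter), on its top side, 190 mm above the table; moves with the carriage. x = inwards, the way the carriage goes into the hood; z up; the arm runs along y. A form hangs with its thickness along y, the upper edge of its window on the arm: its origin is then 125 mm below this point. Deck below: 42 mm above the table.
- hook_tip (a point): Top of the hook's upturned free end, at hook_seat's y = -55 mm and 18 mm above hook_seat; axes as there. The hook is open to this side: the form comes from -y, the rod passing through its window, then is lowered. At hook_seat's y = +68 mm the arm ends in a 20 mm square mast, its top 2 mm above hook_seat.
- push_face (a point): On the outer face of the orange push plate at the carriage's outer end, centre of the width, 75 mm above the table; axes as hook_seat (push along +x). The plate is 12 mm thick, 120 mm wide (y), from 22 to 102 mm above the table, and lies 150 mm before hook_seat in x.
- hood_mouth (a point): Middle of the entrance of the fixed clear drying hood, at deck height 42 mm; axes as hook_seat. The hood goes from here 220 mm in +x, is 226 mm wide and 298 mm high. With the carriage latched, hook_seat is 50 mm inside it and the push plate 100 mm outside it. Nothing is to be done inside the hood.
- dryer: The fixed drying station: grey base 500 x 200 mm between aluminium rails (48 mm high), clear-sided hood with white top at its inner end, and the sliding carriage with hook and orange plate. Its origin lies at table level on the centre line, 90 mm before the hood mouth; axes as hook_seat.
- carriage (a joint): How far out the carriage is, in m: starts 0.13 to 0.16; latched it rests at 0; hard stop at -0.012. Stays where left (2 N friction), but from 0.025 inwards a spring pushes out, 6 rising to 9 N. Let go after pressing to the hard stop (felt as a steep force rise above 12 N) it latches; let go clearly short of it, it springs out to about 0.04. A second full press unlatches it: then wait 3 s before the next.
- glue_bottle: Amber bottle, 64 mm diameter, 150 mm high; origin under its centre. Bystander.
- hammer: Hammer lying on the table behind the station. Bystander.
- tin: Tin can, 72 mm diameter, 70 mm high; origin under its centre. Bystander.
Mind the look-alikes: they are no part of the job. What is shaped like the form_purple but green or white is not meant.

How it is judged:
On the way, in this order (a step that is already met when the one before it is completed fails the run):
1. the purple form hangs on the hook, let go, with the carriage still out (z of form_purple in the frame of hook_seat between -0.14 and -0.115 m and x of form_purple in the frame of hook_seat between -0.035 and 0.035 m and y of form_purple in the frame of hook_seat between -0.055 and 0.06 m and angle between form_purple's own z axis and vertical below 0.25 rad and contact force between the fingers and form_purple below 0.1 N and value of joint carriage above 0.08 m and contact force between form_purple and anything else above 0.3 N and linear speed of form_purple below 0.05 m/s), for 0.3 s.
2. the carriage is pressed past the latch point (value of joint carriage below -0.006 m).
At the end, for the whole second after the job is handed in: The carriage rests latched (joint between -4 and +5 mm), and the purple form hangs still on the hook arm: its origin 115 to 140 mm below hook_seat, within 35 mm of it in x and on the arm between its upturned end and the mast, tilted less than 0.25 rad, not touched by the fingers (z of form_purple in the frame of hook_seat between -0.14 and -0.115 m and x of form_purple in the frame of hook_seat between -0.035 and 0.035 m and y of form_purple in the frame of hook_seat between -0.055 and 0.06 m and angle between form_purple's own z axis and vertical below 0.25 rad and contact force between the fingers and form_purple below 0.1 N and value of joint carriage between -0.004 and 0.005 m and velocity of joint carriage between -0.01 and 0.01 m/s and linear speed of form_purple below 0.05 m/s).
It fails at once if a bystander (black form, bottle, hammer, tin) was moved more than 30 mm (distance of any of form_black, glue_bottle, hammer, tin from where it was at the start of the episode above 0.03 m).
It fails at once if the drying station or carriage was rammed (more than 60 N) (contact force between any of the arm, the fingers and dryer above 60 N).
It also fails if it takes over 62 s, if anything falls off the work surface, if the arm or the gripper's body presses on something with over 40 N, if the wrist force passes 120 N, or if a joint passes its speed limit or range.

## Robot

A 6-joint arm with a two-finger parallel gripper is mounted at the origin on the work surface. World frame = base frame: x ahead of the robot, y to its left, z up, the work surface at z = 0. Lengths are in m, angles in rad, forces in N, time in s.
With the tool pointing down it reaches from about 0.325 to 0.775 m from the base axis. Payload 9.3 kg.
Tool frame: the origin (TCP) lies at the very end of the fingers, on their centre line; the grasp point (between the pads) lies 19 mm behind it; z points along the fingers, y is the line along which they close (so a half turn about z gives the same grasp; the last joint's range is limited). The gripper opens to 85 mm and grips with 20 to 120 N. Pads are 22 mm wide; open, the fingers measure 114 mm over their backs; the gripper's body (76 mm by 85 mm) begins 54 mm behind the grasp point. The pads swing forward as they close: fully open they stand 13 mm farther back than shut.
Start: joints at [-1.269, 0.259, 0.021, 1.334, 0, 1.418], TCP at [0.242, -0.494, 0.231] pointing down, gripper open.
Joint ranges: [-3.04, 3.04], [-0.91, 1.82], [-1.04, 1.36], [-1.92, 1.95], [-1.52, 1.45], [-3.14, 3.14]. Speed limits (rad/s): [2.22, 2.22, 2.79, 3.14, 3.14, 3.14].

## Interface

Orientations are given as a unit quaternion [w, x, y, z].
In Python, from workcell import arm gives the robot as it stands.
- The arm moves only by the tool move_arm, never from a script. Its argument "moves" is text: rows parted by semicolons, each of 7 numbers parted by spaces: the turn, a rotation vector about the world's x, y, z in units of 5 degrees (1.0 is 5 degrees), then the shift along the world's x, y, z in units of 40 mm (1.0 is 40 mm), then the closure, from 0 (fully open) to 1 (shut). A call has 1 to 10 rows; each row shifts and turns the commanded pose from where the row before left it; what a row does not reach is not made up. A row lasts 1/12 s, in which the tool goes at most 41.7 mm and 7.16 degrees, less where a joint would pass 70% of its speed; a pose out of reach is approached as far as the arm can. A call is refused whole if a number of a shift passes 1 or a number of a turn 1, either way. A call with a gripper value outside its range is refused whole. The fingers move at their own pace and stop on an object; "force" is the grip in N (left out, the last holds). Time passes only in rows, so rows that do not move let the fingers close. It gives the time, the measured TCP pose, the force, the opening and the grip force at its end, in the units of the state.
- arm.get_obs(): the state, without advancing time (a new reading comes with each control period).
- arm.grab_frame(name): name is "scene" or "top" or "wrist"; returns (picture, depth): 384x512x3 uint8, red, green, blue; 384x512 float32, m along the optical axis (not along the pixel's ray), 0 where there is no reading.
- arm.camera_model(name): a dict with "vfov" (degrees; the focal length in pixels is half the picture's height over the tangent of half this angle, whatever the lens; pixels are square), "cx", "cy" (the principal point, pixels), "dist" ([k1, k2, p1, p2, k3] as OpenCV has them; the pictures are not rectified), "eye" and "orientation" of the camera in the world; the wrist camera has in their place "tool_from_camera" (4x4, takes a point from camera to tool coordinates, whose origin is the TCP and whose axes are the flange's). Camera axes: x right, y down, z forward; pixel columns grow to the right and rows downward; lengths in m; the calibration is good to about 2 mm. A picture is of the moment at which its call begins: read the wrist's pose just before it. camera_model takes no time and is no camera call.
- arm.job_done(): hands the job in; it is judged then, once.
The state is a dict: "clock": time; "joint_positions": joint angles; "joint_vel": joint speeds; "joint_efforts": joint torques, N m; "eef_pos": TCP position; "eef_rot": TCP orientation; "contact_force": force on the tool from outside, world axes, zero at the start; "wrist_torque": the same for the moment, N m; "grip_width": opening from 0.0 (shut) to 1.0 (fully open); "gripper_force": force on a finger pad.
Only numpy, scipy, OpenCV 4.12 (cv2) and the standard library are available. Lean on these libraries where they do the work, as an engineer would, in place of code of your own. Each camera call takes 0.05 s, during which the arm holds its last target. There are 200 camera calls.

## Working session

There is one attempt and no reset: what is moved stays moved. The work goes in short steps, Python scripts to look and compute and a tool call to move; the robot and the scene stay as the last step left them, time stands still between calls to the robot, and variables do not carry over. Pictures are saved under pics/ and viewed, at most 10 in all, crops included, and the job is handed in when it is done.

Besides the shell and the picture viewer there is one more tool, called after "Emit:" by a JSON object that holds its "api" and its "payload", one argument or row to a line. move_arm: Moves the arm, as the interface text tells. Its arguments: {"type":"object","properties":{"moves":{"type":"string"},"force":{"type":"number"}},"required":["moves"]}

```bash
mkdir -p pics; cat > h.py <<'E'
import numpy as np, cv2
from scipy.spatial.transform import Rotation as R
from workcell import arm
def q(o): return R.from_quat([o[1],o[2],o[3],o[0]])
def K(m):
    f=192/np.tan(np.radians(m['vfov'])/2); return np.array([[f,0,m['cx']],[0,f,m['cy']],[0,0,1]])
def grab(n):
    s=arm.get_obs(); im,d=arm.grab_frame(n); m=arm.camera_model(n)
    if 'eye' in m:
        Rm=np.array(m['orientation']); Rm=Rm if Rm.shape==(3,3) else q(Rm).as_matrix(); t=np.array(m['eye'])
    else:
        T=np.array(m['tool_from_camera']); Rw=q(s['eef_rot']).as_matrix(); Rm=Rw@T[:3,:3]; t=Rw@T[:3,3]+s['eef_pos']
    v,u=np.mgrid[0:384,0:512]
    p=cv2.undistortPoints(np.stack([u,v],-1).reshape(-1,1,2).astype(float),K(m),np.array(m['dist'],float)).reshape(384,512,2)
    ray=np.concatenate([p,np.ones((384,512,1))],-1)
    P=(ray*d[...,None])@Rm.T+t; P[d==0]=np.nan
    return im,P,ray@Rm.T,t
def save(n,im): cv2.imwrite('pics/'+n+'.png',im[...,::-1])
E
python3 - <<'E'
from h import *
print(arm.get_obs())
for n in ('scene','top'):
    im,P,ray,t=grab(n); save(n,im); np.savez(n,im=im,P=P,ray=ray,t=t); print(n,t,arm.camera_model(n))
E
```

```text
{'clock': 0.0, 'joint_positions': array([-1.26859948e+00,  2.59235375e-01,  2.07635147e-02,  1.33370445e+00,
        3.02579300e-06,  1.41818442e+00]), 'joint_vel': array([ 0.00086064, -0.00139446, -0.00019034, -0.00107678,  0.00159824,
       -0.00047537]), 'joint_efforts': array([ 2.96751623e-04, -5.55641592e+01,  3.44524741e+01,  1.36850582e-02,
       -1.98292814e-04, -2.09425394e-05]), 'eef_pos': array([ 0.24151714, -0.49382694,  0.2306434 ]), 'eef_rot': array([-6.88177403e-04,  9.74254626e-01,  2.25449436e-01, -5.00495387e-05]), 'contact_force': array([ 0.70126388, -1.85462991,  0.03596398]), 'wrist_torque': array([ 0.03152295,  0.01060219, -0.00135514]), 'gripper_force': 0.0, 'grip_width': 1.000845908569638}
scene [1.26303384 0.82706267 0.93452939] {'vfov': 44.36861069767829, 'cx': 264.01981371175356, 'cy': 183.3128378715858, 'dist': array([0.02122141, 0.        , 0.        , 0.        , 0.        ]), 'eye': array([1.26303384, 0.82706267, 0.93452939]), 'orientation': array([-0.17185085,  0.34420255,  0.82909416, -0.40570279])}
top [0.35534567 0.09983499 1.18220326] {'vfov': 51.896010004018336, 'cx': 250.65117654982294, 'cy': 190.0799406900951, 'dist': array([0.01471671, 0.        , 0.        , 0.        , 0.        ]), 'eye': array([0.35534567, 0.09983499, 1.18220326]), 'orientation': array([ 0.06937161, -0.69389039,  0.71337379, -0.06929306])}
```

View pics/scene.png

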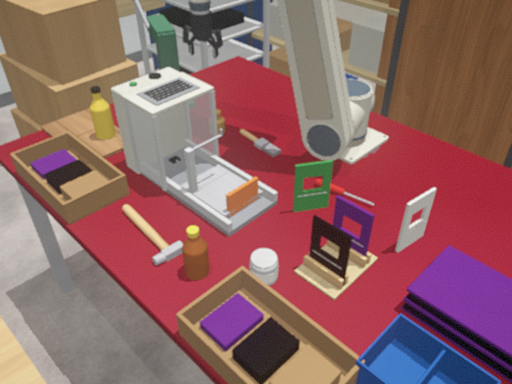

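View pics/top.png

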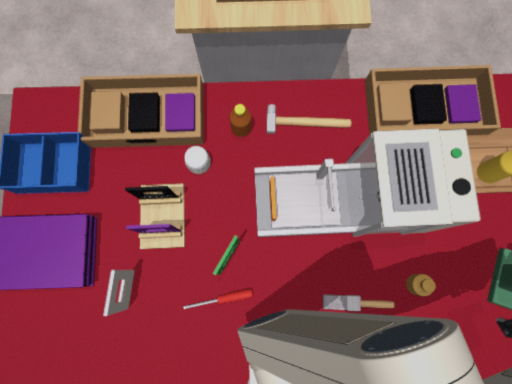

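The top view shows the purple form at (153,228) and the black one at (153,192) in the rack. The orange plate is at (273,198), the hook with its mast at (330,185) and the hood at (410,175). Purple candidates are the rack form, box tiles at (180,112) and (463,103), and the flat stack at (45,250). Only the one standing in the rack fits. The green and white look-alikes at (226,255) and (118,292) are ignored.

```bash
cat > m.py <<'E'
from h import *
def fit(n,lo,hi,box,zr,lab):
    D=np.load(n+'.npz'); hsv=cv2.cvtColor(D['im'],cv2.COLOR_RGB2HSV); m=cv2.inRange(hsv,lo,hi)>0
    b=np.zeros_like(m); b[box[1]:box[3],box[0]:box[2]]=1; m&=b
    p=D['P'][m]; p=p[(p[:,2]>zr[0])&(p[:,2]<zr[1])]
    r=cv2.minAreaRect((p[:,:2]*1000).astype(np.float32))
    c=np.cov(p[:,:2].T); w,v=np.linalg.eigh(c)
    print(lab,n,m.sum(),len(p),'med',np.median(p,0).round(4),'pct',np.percentile(p,[1,99],0).round(4).tolist(),'dir',v[:,1].round(3),'minrect',np.round(r[0],1),np.round(r[1],1),round(r[2],1))
for n,bp,bo in (('scene',(325,190,380,260),(220,165,265,215)),('top',(120,215,190,245),(262,168,285,225))):
    fit(n,(120,80,40),(150,255,255),bp,(.02,.25),'purple')
    fit(n,(120,80,40),(150,255,255),bp,(.155,.25),'purple top')
    fit(n,(5,130,100),(20,255,255),bo,(.0,.25),'orange')
    fit(n,(5,130,100),(20,255,255),bo,(.09,.25),'orange top')
fit('scene',(0,0,0),(180,255,60),(305,210,352,285),(.02,.25),'black')
fit('top',(15,40,120),(30,160,255),(130,180,190,250),(.03,.06),'rack')
D=np.load('top.npz');P=D['P']
z=P[...,2]; b=np.zeros(z.shape,bool); b[150:225,295:365]=1
m=b&(z>.17)&(z<.215)
fitp=P[m]; print(len(fitp)); ii=np.argwhere(m)
for k in range(0,len(ii),max(1,len(ii)//30)): print(ii[k][::-1],P[tuple(ii[k])].round(3))
D2=np.load('scene.npz')
a=cv2.resize(D2['im'][120:300,160:400],None,fx=3,fy=3,interpolation=2)
save('crop',a[:,:720])
save('crop2',cv2.resize(D['im'][140:240,250:390],None,fx=5,fy=5,interpolation=2))
E
python3 m.py
```

```text
purple scene 1021 1013 med [0.4718 0.375  0.142 ] pct [[0.4654, 0.3104, 0.0454], [0.5521, 0.4171, 0.1794]] dir [0.023 1.   ] minrect [514.8 366.8] [105.7 111.9] 2.3
purple top scene 1021 355 med [0.4718 0.3666 0.1704] pct [[0.4648, 0.3105, 0.1559], [0.5649, 0.4194, 0.1802]] dir [0.134 0.991] minrect [514.8 366.8] [105.7 111.9] 2.3
orange scene 602 597 med [0.5551 0.0414 0.0747] pct [[0.4906, 0.0321, 0.0275], [0.6075, 0.0455, 0.1036]] dir [-0.996 -0.085] minrect [491.2   9.8] [241.9  55.7] 26.0
orange top scene 602 176 med [0.5511 0.0404 0.0994] pct [[0.4899, 0.0309, 0.0902], [0.6068, 0.0448, 0.1044]] dir [-1.    -0.021] minrect [546.8  37.8] [122.6  14.5] 1.0
purple top 305 303 med [0.466  0.3553 0.1655] pct [[0.464, 0.3072, 0.069], [0.473, 0.4123, 0.1814]] dir [-0.015  1.   ] minrect [468.4 361.1] [  8.3 108.1] 0.9
purple top top 305 170 med [0.4675 0.3571 0.1778] pct [[0.464, 0.3072, 0.1569], [0.4731, 0.414, 0.1819]] dir [-0.016  1.   ] minrect [468.4 361.1] [  8.1 108.1] 1.0
orange top 187 186 med [0.5448 0.0367 0.1022] pct [[0.4885, 0.0306, 0.0826], [0.6057, 0.0424, 0.107]] dir [
[... 969 characters left out ...]
16  0.186]
[330 168] [ 0.605 -0.11   0.19 ]
[330 170] [ 0.6  -0.11  0.19]
[328 173] [ 0.592 -0.103  0.192]
[329 175] [ 0.586 -0.105  0.194]
[330 177] [ 0.581 -0.108  0.19 ]
[330 179] [ 0.576 -0.108  0.191]
[331 181] [ 0.571 -0.11   0.191]
[329 184] [ 0.564 -0.105  0.186]
[330 186] [ 0.558 -0.107  0.187]
[331 188] [ 0.553 -0.109  0.189]
[331 190] [ 0.547 -0.109  0.189]
[332 192] [ 0.542 -0.111  0.19 ]
[330 195] [ 0.535 -0.106  0.188]
[331 197] [ 0.529 -0.108  0.188]
[332 199] [ 0.524 -0.109  0.191]
[332 201] [ 0.519 -0.109  0.19 ]
[333 203] [ 0.514 -0.112  0.189]
[331 206] [ 0.506 -0.106  0.19 ]
[332 208] [ 0.501 -0.108  0.19 ]
[334 209] [ 0.495 -0.109  0.209]
[333 211] [ 0.492 -0.108  0.197]
```

View pics/crop.png

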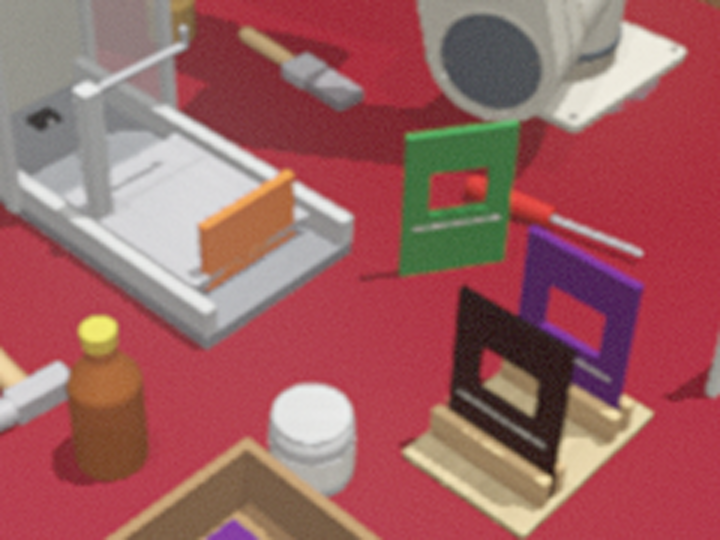

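View pics/crop2.png

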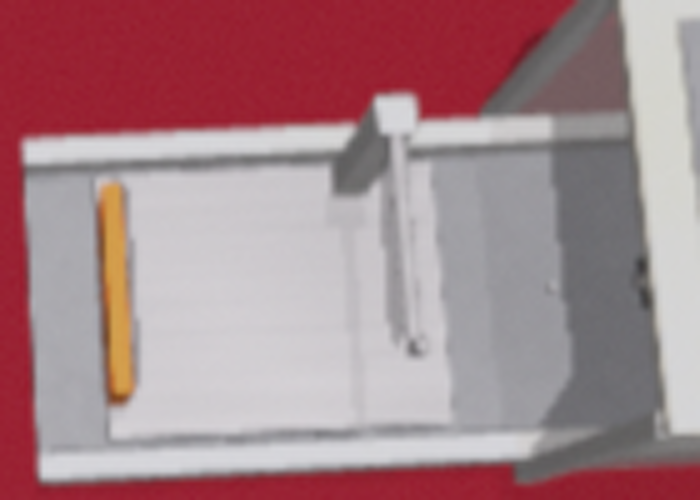

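The crops confirm it. The purple form is at crop (580,315), upright in the rack behind the black one at (510,390). The green form at (460,200) and the white one are separate. The hook's upturned free end (crop2 (415,345)) points towards the robot, so the form comes in from world −x.

Form centre ≈ (0.4685, 0.362), top z 0.178, normal ≈ 0.9°. Hook seat ≈ (0.549, −0.107), tip x ≈ 0.494. Plate outer face y ≈ 0.043. The sizes agree with those given.

Emit:
{"api": "move_arm", "payload": {
  "moves": "0 0 0 0 0 1 0;0 0 0 0 0 1 0;0 0 1 0.25 0.95 0 0;0 0 1 0.25 0.95 0 0;0 0 1 0.25 0.95 0 0;0 0 1 0.25 0.95 0 0;0 0 1 0.25 0.95 0 0;0 0 1 0.25 0.95 0 0;0 0 1 0.25 0.95 0 0;0 0 1 0.25 0.95 0 0"
}}

```text
clock: 0.93
eef_pos: [0.3214, -0.1882, 0.3111]
eef_rot: [-0.0, 0.837, 0.547, 0.0]
contact_force: [1.8, -0.8, 0.0]
grip_width: 1.003
gripper_force: 0.0
```

Emit:
{"api": "move_arm", "payload": {
  "moves": "0 0 1 0.25 1 0 0;0 0 1 0.25 1 0 0;0 0 1 0.25 1 0 0;0 0 1 0.25 1 0 0;0 0 1 0.25 1 0 0;0 0 0 0.25 1 0 0;0 0 0 0.25 1 0 0;0 0 0 0.25 1 0 0;0 0 0 0.25 1 0 0;0 0 0 0.25 1 0 0"
}}

```text
clock: 1.77
eef_pos: [0.4213, 0.2123, 0.3112]
eef_rot: [0.0, 0.7, 0.714, -0.0]
contact_force: [1.1, -0.5, 0.4]
grip_width: 1.0
gripper_force: 0.0
```

Emit:
{"api": "move_arm", "payload": {
  "moves": "0 0 0 0.3 0.94 0 0;0 0 0 0.3 0.94 0 0;0 0 0 0.3 0.94 0 0;0 0 0 0.28 0.93 0 0;0 0 0 0 0 0 0;0 0 0 0 0 0 0"
}}

```text
clock: 2.27
eef_pos: [0.4688, 0.3615, 0.3094]
eef_rot: [-0.0, 0.7, 0.715, -0.001]
contact_force: [-0.8, -0.9, -0.8]
grip_width: 1.001
gripper_force: 0.0
```

```bash
python3 - <<'E'
from h import *
im,P,ray,t=grab('wrist'); save('w1',im)
hsv=cv2.cvtColor(im,cv2.COLOR_RGB2HSV); m=cv2.inRange(hsv,(120,80,40),(150,255,255))>0
p=P[m]; p=p[(p[:,2]>.165)&(p[:,2]<.2)]
print(len(p),np.median(p,0),np.percentile(p,[1,99],0)); 
r=cv2.minAreaRect((p[:,:2]*1000).astype(np.float32)); print(r, arm.get_obs()['eef_pos'])
E
```

```text
1058 [0.46762867 0.36507379 0.17882415] [[0.46381706 0.30785868 0.17698404]
 [0.47174989 0.41622479 0.18039037]]
((467.654296875, 361.800048828125), (7.487043857574463, 110.06140899658203), 0.8642280697822571) [0.46856525 0.36029738 0.31016194]
```

View pics/w1.png

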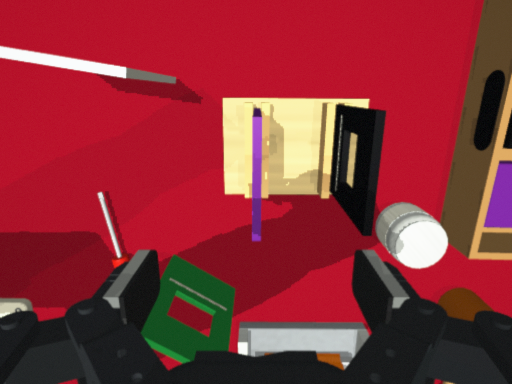

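The wrist view shows the purple form on edge at (257,175), centred between the fingers (125 and 385). The black form is clear to the right at (358,165).

Emit:
{"api": "move_arm", "payload": {
  "moves": "0 0 0 -0.02 0.02 -0.8 0;0 0 0 0 0 -0.8 0;0 0 0 0 0 -0.8 0;0 0 0 0 0 -0.8 0;0 0 0 0 0 -0.5 0;0 0 0 0 0 -0.36 0;0 0 0 0 0 0 0.5;0 0 0 0 0 0 1;0 0 0 0 0 0 1;0 0 0 0 0 0 1",
  "force": 50
}}

```text
clock: 3.15
eef_pos: [0.4686, 0.3606, 0.1506]
eef_rot: [0.0, 0.701, 0.713, 0.001]
contact_force: [-0.5, -0.7, -0.9]
grip_width: 0.454
gripper_force: 0.0
```

Emit:
{"api": "move_arm", "payload": {
  "moves": "0 0 0 0 0 0 1;0 0 0 0 0 0 1;0 0 0 0 0 0 1;0 0 0 0 0 0 1;0 0 0 0 0 0 1;0 0 0 0 0 0 1"
}}

```text
clock: 3.65
eef_pos: [0.4684, 0.3609, 0.1498]
eef_rot: [0.0, 0.701, 0.714, 0.001]
contact_force: [-0.1, -0.9, 5.9]
grip_width: 0.087
gripper_force: 49.9
```

Emit:
{"api": "move_arm", "payload": {
  "moves": "0 0 0 0 0 0.3 1;0 0 0 0 0 0.5 1;0 0 0 0 0 0.5 1;0 0 0 0 0 0.7 1;0 0 0 0 0 0.8 1;0 0 0 0 0 0.9 1;0 0 0 0 0 0.9 1;0 0 0 0 0 0.7 1;0 0 0 0 0 0 1;0 0 0 0 0 0 1"
}}

```text
clock: 4.48
eef_pos: [0.4683, 0.361, 0.3617]
eef_rot: [0.0, 0.7, 0.714, 0.001]
contact_force: [0.3, -1.5, -3.5]
grip_width: 0.083
gripper_force: 49.0
```

Emit:
{"api": "move_arm", "payload": {
  "moves": "0 0 0 -0.05 -0.4 0 1;0 0 0 -0.05 -0.8 0 1;0 0 0 -0.05 -1 0 1;0 0 0 -0.05 -1 0 1;0 0 0 -0.05 -1 0 1;0 0 0 -0.05 -1 0 1;0 0 0 -0.05 -1 0 1;0 0 0 -0.05 -1 0 1;0 0 0 -0.05 -1 0 1;0 0 0 -0.1 -1 0 1"
}}

```text
clock: 5.32
eef_pos: [0.445, -0.0089, 0.359]
eef_rot: [-0.001, 0.7, 0.714, -0.001]
contact_force: [0.1, 0.2, -2.9]
grip_width: 0.082
gripper_force: 49.1
```

Emit:
{"api": "move_arm", "payload": {
  "moves": "0 0 0 0 -0.8 0 1;0 0 0 0 -0.7 0 1;0 0 0 0 -0.6 -0.3 1;0 0 0 0 -0.38 -0.7 1;0 0 0 0 0 -0.8 1;0 0 0 0 0 -0.8 1;0 0 0 0 0 -0.4 1;0 0 0 0 0 -0.1 1;0 0 0 0 0 0 1;0 0 0 0 0 0 1"
}}

```text
clock: 6.15
eef_pos: [0.446, -0.1064, 0.2371]
eef_rot: [-0.0, 0.7, 0.714, -0.0]
contact_force: [-0.4, -0.1, -1.9]
grip_width: 0.08
gripper_force: 49.1
```

```bash
python3 - <<'E'
from h import *
o=arm.get_obs(); print(o['eef_pos'])
im,P,ray,t=grab('scene'); save('s2',cv2.resize(im[60:260,130:390],None,fx=3,fy=3,interpolation=2)); np.savez('s2',im=im,P=P)
hsv=cv2.cvtColor(im,cv2.COLOR_RGB2HSV); m=cv2.inRange(hsv,(120,80,40),(150,255,255))>0
p=P[m]; k=(abs(p[:,0]-.445)<.03)&(abs(p[:,1]+.107)<.09); p=p[k]
print(len(p),np.median(p,0),np.percentile(p,[1,50,99],0))
# rod points
z=P[...,2]; r=(P[...,0]>.48)&(P[...,0]<.64)&(abs(P[...,1]+.107)<.03)&(z>.165)&(z<.23)
for i in np.argwhere(r)[::6]: print(i[::-1],P[tuple(i)].round(3))
E
```

```text
[ 0.4460236  -0.10638987  0.23707789]
791 [ 0.44836681 -0.09061516  0.16991851] [[ 0.44298523 -0.15497596  0.09980678]
 [ 0.44836681 -0.09061516  0.16991851]
 [ 0.45455808 -0.04819836  0.26495726]]
[219 129] [ 0.499 -0.112  0.206]
[221 130] [ 0.497 -0.106  0.205]
[219 132] [ 0.499 -0.113  0.196]
[221 134] [ 0.494 -0.111  0.187]
[216 136] [ 0.515 -0.109  0.191]
[222 136] [ 0.496 -0.104  0.184]
[219 137] [ 0.507 -0.105  0.186]
[216 138] [ 0.517 -0.107  0.185]
[213 139] [ 0.529 -0.107  0.187]
[211 140] [ 0.536 -0.107  0.187]
[209 141] [ 0.545 -0.106  0.188]
[207 142] [ 0.549 -0.111  0.184]
[205 143] [ 0.558 -0.108  0.186]
[203 144] [ 0.569 -0.103  0.19 ]
[201 145] [ 0.575 -0.106  0.188]
[199 146] [ 0.582 -0.106  0.187]
[197 147] [ 0.591 -0.104  0.189]
[190 148] [ 0.609 -0.113  0.19 ]
[197 148] [ 0.59  -0.105  0.185]
[190 149] [ 0.614 -0.106  0.192]
[184 150] [ 0.629 -0.114  0.192]
[190 150] [ 0.618 -0.101  0.193]
[186 151] [ 0.626 -0.11   0.189]
[192 151] [ 0.614 -0.097  0.19 ]
[188 152] [ 0.625 -0.102  0.189]
[184 153] [ 0.631 -0.114  0.182]
[190 153] [ 0.621 -0.098  0.186]
[186 154] [ 0.628 -0.108  0.181]
[192 154] [ 0.613 -0.101  0.177]
[188 155] [ 0.629 -0.098  0.183]
[185 156] [ 0.63  -0.112  0.173]
[191 156] [ 0.619 -0.098  0.174]
[188 157] [ 0.627 -0.102  0.173]
[186 158] [ 0.631 -0.107  0.169]
[187 159] [ 0.63  -0.103  0.167]
```

View pics/s2.png

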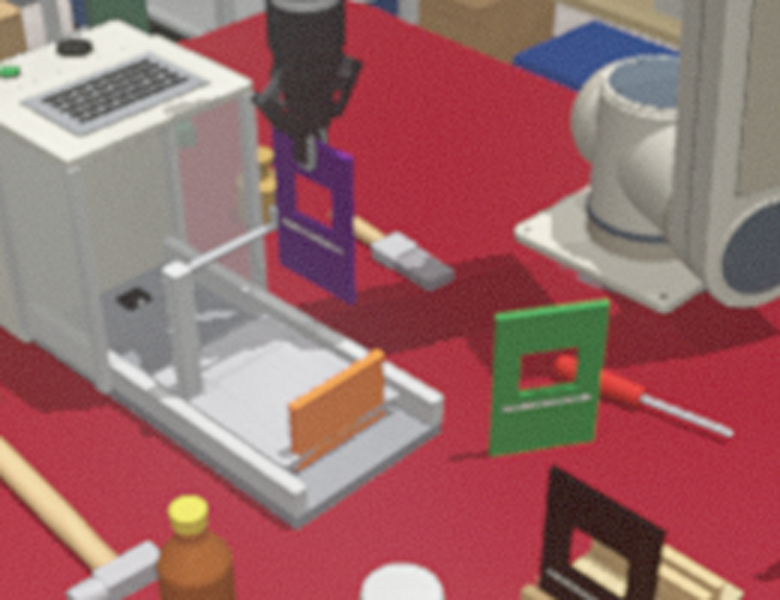

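The form is held upright at crop (315,215), bottom about 0.096 and top 0.266, with its window level with the hook tip at (270,225). Clearance is about 12 mm above and below, so I slide it over.

Emit:
{"api": "move_arm", "payload": {
  "moves": "0 0 0 0.2 -0.02 0 1;0 0 0 0.3 0 0 1;0 0 0 0.35 0 0 1;0 0 0 0.35 0 0 1;0 0 0 0.35 0 0 1;0 0 0 0.35 0 0 1;0 0 0 0.35 0 0 1;0 0 0 0.3 0 0 1;0 0 0 0.1 0 0 1;0 0 0 0 0 0 1"
}}

```text
clock: 7.03
eef_pos: [0.5535, -0.1072, 0.2365]
eef_rot: [0.0, 0.7, 0.714, 0.0]
contact_force: [-0.1, 0.7, -3.1]
grip_width: 0.085
gripper_force: 49.1
```

Emit:
{"api": "move_arm", "payload": {
  "moves": "0 0 0 0 0 -0.2 1;0 0 0 0 0 -0.2 1;0 0 0 0 0 -0.1 1;0 0 0 0 0 -0.1 1;0 0 0 0 0 0 1;0 0 0 0 0 0 1"
}}

```text
clock: 7.53
eef_pos: [0.5517, -0.1073, 0.2128]
eef_rot: [-0.0, 0.701, 0.714, -0.0]
contact_force: [-0.7, 0.3, -2.5]
grip_width: 0.082
gripper_force: 49.1
```

Emit:
{"api": "move_arm", "payload": {
  "moves": "0 0 0 0 0 -0.05 1;0 0 0 0 0 -0.05 1;0 0 0 0 0 0 1;0 0 0 0 0 0 1"
}}

```text
clock: 7.87
eef_pos: [0.552, -0.1073, 0.2089]
eef_rot: [0.0, 0.701, 0.714, 0.0]
contact_force: [-0.6, -0.6, -2.4]
grip_width: 0.089
gripper_force: 49.1
```

Emit:
{"api": "move_arm", "payload": {
  "moves": "0 0 0 0 0 -0.04 1;0 0 0 0 0 -0.04 1;0 0 0 0 0 0 1;0 0 0 0 0 0 1"
}}

```text
clock: 8.2
eef_pos: [0.5522, -0.1074, 0.2064]
eef_rot: [0.001, 0.701, 0.714, 0.0]
contact_force: [-1.2, 0.7, 4.1]
grip_width: 0.084
gripper_force: 50.2
```

Emit:
{"api": "move_arm", "payload": {
  "moves": "0 0 0 0 0 0 0.85;0 0 0 0 0 0 0.8;0 0 0 0 0 0 0.7;0 0 0 0 0 0 0.65;0 0 0 0 0 0 0.65;0 0 0 0 0 0 0.65;0 0 0 0 0 0 0.65"
}}

```text
clock: 8.78
eef_pos: [0.552, -0.1073, 0.2056]
eef_rot: [-0.0, 0.701, 0.714, -0.0]
contact_force: [-0.3, -0.8, 1.1]
grip_width: 0.351
gripper_force: 0.0
```

Emit:
{"api": "move_arm", "payload": {
  "moves": "0 0 0 0 0 0.3 0.65;0 0 0 0 0 0.5 0.65;0 0 0 0 0 0.7 0.65;0 0 0 0 0 0.9 0.65;0 0 0 0 0 0.9 0.65;0 0 0 0 0 0.7 0.65;0 0 0 0 0 0 0.65;0 0 0 0 0 0 0.65"
}}

```text
clock: 9.45
eef_pos: [0.5525, -0.1075, 0.3671]
eef_rot: [0.001, 0.701, 0.714, 0.001]
contact_force: [-0.6, 0.1, -0.9]
grip_width: 0.351
gripper_force: 0.0
```

```bash
python3 - <<'E'
from h import *
o=arm.get_obs(); print(o['eef_pos'],o['joint_positions'])
im,P,ray,t=grab('scene'); save('s3',cv2.resize(im[60:260,130:390],None,fx=3,fy=3,interpolation=2))
hsv=cv2.cvtColor(im,cv2.COLOR_RGB2HSV); m=cv2.inRange(hsv,(120,80,40),(150,255,255))>0
p=P[m]; k=(abs(p[:,0]-.552)<.05)&(abs(p[:,1]+.107)<.09); p=p[k]
print(len(p),np.percentile(p,[1,50,99],0))
m=cv2.inRange(hsv,(5,130,100),(20,255,255))>0; p=P[m]; p=p[(p[:,0]>.4)&(p[:,0]<.65)&(abs(p[:,1])<.15)&(p[:,2]<.12)]
print('orange',np.percentile(p,[1,50,99],0))
E
```

```text
[ 0.552489   -0.10745655  0.3670816 ] [-3.41180915e-01  2.82584060e-01  3.96711989e-01  1.68177417e+00
  4.76317450e-07  1.21109504e+00]
858 [[ 0.54968894 -0.15869543  0.06919412]
 [ 0.55556781 -0.1010643   0.16382546]
 [ 0.56038631 -0.04905435  0.23606982]]
orange [[0.49006367 0.0324629  0.02720155]
 [0.55464097 0.04150582 0.07480556]
 [0.60769547 0.04614836 0.10390174]]
```

View pics/s3.png

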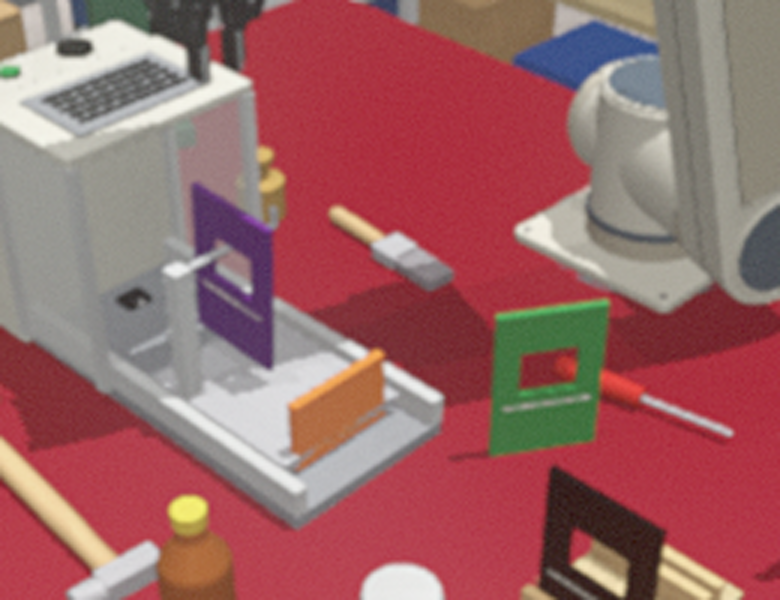

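The form hangs freely on the hook at crop (235,275), bottom z ≈ 0.066, with the carriage unmoved and the fingers clear. Next I go in front of the orange plate with the fingers shut.

Emit:
{"api": "move_arm", "payload": {
  "moves": "0 0 0 -0.1 0.5 0 0.8;0 0 0 0 0.9 0 1;0 0 0 0 1 0 1;0 0 0 0 1 0 1;0 0 0 0 1 0 1;0 0 0 0 0.5 -0.6 1;0 0 0 0 0.1 -0.9 1;0 0 0 0 0 -1 1;0 0 0 0 0 -1 1;0 0 0 0 0 -1 1"
}}

```text
clock: 10.33
eef_pos: [0.5465, 0.0932, 0.1826]
eef_rot: [-0.001, 0.7, 0.714, -0.001]
contact_force: [0.3, 0.5, 0.2]
grip_width: 0.004
gripper_force: 0.0
```

Emit:
{"api": "move_arm", "payload": {
  "moves": "0 0 0 0 0 -0.9 1;0 0 0 0 0 -0.9 1;0 0 0 0 0 -0.8 1;0 0 0 0 0 -0.5 1;0 0 0 0 0 0 1;0 0 0 0 0 0 1"
}}

```text
clock: 10.83
eef_pos: [0.5466, 0.0927, 0.0603]
eef_rot: [-0.001, 0.701, 0.714, -0.001]
contact_force: [0.3, 0.1, 1.4]
grip_width: -0.004
gripper_force: 0.0
```

Emit:
{"api": "move_arm", "payload": {
  "moves": "0 0 0 0 -0.2 0 1;0 0 0 0 -0.2 0 1;0 0 0 0 -0.15 0 1;0 0 0 0 -0.1 0 1;0 0 0 0 -0.06 0 1;0 0 0 0 -0.06 0 1;0 0 0 0 -0.06 0 1;0 0 0 0 -0.06 0 1;0 0 0 0 -0.06 0 1;0 0 0 0 -0.06 0 1"
}}

```text
clock: 11.67
eef_pos: [0.548, 0.0523, 0.0617]
eef_rot: [-0.0, 0.7, 0.714, 0.0]
contact_force: [0.3, 2.8, 0.9]
grip_width: 0.004
gripper_force: 0.0
```

Emit:
{"api": "move_arm", "payload": {
  "moves": "0 0 0 0 -0.06 0 1;0 0 0 0 -0.06 0 1;0 0 0 0 -0.07 0 1;0 0 0 0 -0.07 0 1;0 0 0 0 -0.08 0 1;0 0 0 0 -0.08 0 1;0 0 0 0 -0.08 0 1;0 0 0 0 -0.08 0 1;0 0 0 0 -0.08 0 1;0 0 0 0 -0.08 0 1"
}}

```text
clock: 12.5
eef_pos: [0.548, 0.0224, 0.0617]
eef_rot: [0.0, 0.701, 0.714, 0.0]
contact_force: [-0.2, 2.5, 0.2]
grip_width: -0.003
gripper_force: 0.0
```

Emit:
{"api": "move_arm", "payload": {
  "moves": "0 0 0 0 -0.1 0 1;0 0 0 0.01 -0.1 0 1;0 0 0 0 -0.1 0 1;0 0 0 0.01 -0.1 0 1;0 0 0 0 -0.1 0 1;0 0 0 0.01 -0.1 0 1;0 0 0 0 -0.1 0 1;0 0 0 0 -0.1 0 1;0 0 0 0 -0.1 0 1;0 0 0 0 -0.1 0 1"
}}

```text
clock: 13.33
eef_pos: [0.5493, -0.0177, 0.0616]
eef_rot: [0.0, 0.701, 0.714, 0.0]
contact_force: [1.6, 2.8, -0.5]
grip_width: 0.003
gripper_force: 0.0
```

Emit:
{"api": "move_arm", "payload": {
  "moves": "0 0 0 0 -0.1 0 1;0 0 0 0 -0.1 0 1;0 0 0 0 -0.1 0 1;0 0 0 0 -0.1 0 1;0 0 0 0 -0.1 0 1;0 0 0 0 -0.1 0 1;0 0 0 0 -0.08 0 1;0 0 0 0 -0.06 0 1;0 0 0 0 -0.06 0 1"
}}

```text
clock: 14.08
eef_pos: [0.5492, -0.0496, 0.0617]
eef_rot: [0.0, 0.701, 0.714, 0.0]
contact_force: [0.8, 0.8, 0.7]
grip_width: 0.001
gripper_force: 0.0
```

Emit:
{"api": "move_arm", "payload": {
  "moves": "0 0 0 0 -0.06 0 1;0 0 0 0 -0.06 0 1;0 0 0 0 -0.06 0 1;0 0 0 0 -0.06 0 1;0 0 0 0 -0.06 0 1;0 0 0 0 -0.06 0 1;0 0 0 0 -0.06 0 1;0 0 0 0 -0.06 0 1"
}}

```text
clock: 14.75
eef_pos: [0.5493, -0.0676, 0.0617]
eef_rot: [-0.001, 0.7, 0.714, 0.001]
contact_force: [2.6, 8.4, 0.0]
grip_width: -0.002
gripper_force: 0.0
```

Emit:
{"api": "move_arm", "payload": {
  "moves": "0 0 0 0 -0.05 0 1;0 0 0 0 -0.05 0 1;0 0 0 0 -0.05 0 1;0 0 0 0 -0.05 0 1"
}}

```text
clock: 15.08
eef_pos: [0.5494, -0.0754, 0.0617]
eef_rot: [-0.001, 0.7, 0.714, 0.001]
contact_force: [2.7, 9.4, 1.0]
grip_width: 0.003
gripper_force: 0.0
```

Emit:
{"api": "move_arm", "payload": {
  "moves": "0 0 0 0 -0.05 0 1;0 0 0 0 -0.05 0 1;0 0 0 0 -0.05 0 1;0 0 0 0 -0.05 0 1;0 0 0 0 -0.05 0 1"
}}

```text
clock: 15.5
eef_pos: [0.5496, -0.0852, 0.0617]
eef_rot: [-0.001, 0.7, 0.714, 0.001]
contact_force: [3.9, 9.9, 0.3]
grip_width: -0.002
gripper_force: 0.0
```

Emit:
{"api": "move_arm", "payload": {
  "moves": "0 0 0 0 -0.04 0 1;0 0 0 0 -0.04 0 1;0 0 0 0 -0.04 0 1"
}}

```text
clock: 15.75
eef_pos: [0.5496, -0.09, 0.0618]
eef_rot: [-0.001, 0.7, 0.714, 0.001]
contact_force: [4.3, 10.6, 0.7]
grip_width: 0.0
gripper_force: 0.0
```

Emit:
{"api": "move_arm", "payload": {
  "moves": "0 0 0 0 -0.04 0 1;0 0 0 0 -0.04 0 1"
}}

```text
clock: 15.92
eef_pos: [0.5496, -0.0931, 0.0617]
eef_rot: [-0.001, 0.7, 0.714, 0.001]
contact_force: [4.2, 10.7, 0.8]
grip_width: 0.0
gripper_force: 0.0
```

Emit:
{"api": "move_arm", "payload": {
  "moves": "0 0 0 0 -0.04 0 1;0 0 0 0 -0.04 0 1"
}}

```text
clock: 16.08
eef_pos: [0.5497, -0.0962, 0.0617]
eef_rot: [-0.001, 0.7, 0.714, 0.002]
contact_force: [4.8, 12.4, -0.3]
grip_width: -0.0
gripper_force: 0.0
```

Emit:
{"api": "move_arm", "payload": {
  "moves": "0 0 0 0 -0.04 0 1;0 0 0 0 -0.03 0 1"
}}

```text
clock: 16.25
eef_pos: [0.5497, -0.0982, 0.0617]
eef_rot: [-0.001, 0.7, 0.714, 0.002]
contact_force: [5.3, 22.5, 2.9]
grip_width: -0.001
gripper_force: 0.0
```

The force jumped from 12 to 22 N, so this is the hard stop. Backing off gently.

Emit:
{"api": "move_arm", "payload": {
  "moves": "0 0 0 0 0 0 1;0 0 0 0 0.05 0 1;0 0 0 0 0.08 0 1;0 0 0 0 0.1 0 1;0 0 0 0 0.15 0 1;0 0 0 0 0.3 0 1;0 0 0 0 0.6 0 1;0 0 0 0 0.6 0 1;0 0 0 0 0 0 1;0 0 0 0 0 0 1"
}}

```text
clock: 17.08
eef_pos: [0.549, -0.0242, 0.0617]
eef_rot: [0.0, 0.7, 0.714, -0.0]
contact_force: [-0.2, 0.2, 0.0]
grip_width: -0.0
gripper_force: 0.0
```

```bash
python3 - <<'E'
from h import *
o=arm.get_obs(); print(o['eef_pos'],o['contact_force'])
for i in range(2):
    im,P,ray,t=grab('scene')
    hsv=cv2.cvtColor(im,cv2.COLOR_RGB2HSV)
    m=cv2.inRange(hsv,(5,130,100),(20,255,255))>0; p=P[m]; p=p[(p[:,0]>.4)&(p[:,0]<.65)&(p[:,1]<.06)&(p[:,1]>-.2)&(p[:,2]<.12)]
    print('orange',np.percentile(p,[1,50,99],0).round(4).tolist())
save('s4',cv2.resize(im[60:260,90:350],None,fx=3,fy=3,interpolation=2))
E
```

```text
[ 0.54900632 -0.02418718  0.06173873] [-0.16105226  0.21741624  0.04414153]
orange [[0.5268, -0.106, 0.0267], [0.5758, -0.1002, 0.0668], [0.6111, -0.0955, 0.103]]
orange [[0.5178, -0.1072, 0.0265], [0.5761, -0.1005, 0.0671], [0.6103, -0.0956, 0.1035]]
```

View pics/s4.png

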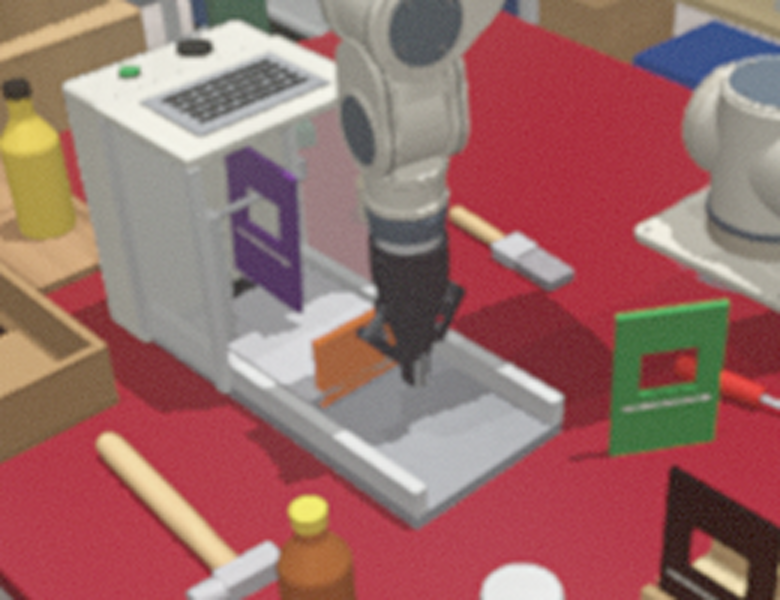

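The carriage sits about 10 mm out from the hard stop, which is the latched position rather than sprung out. The form still hangs on the hook at crop (265,230). I back off a little more, let it settle, re-measure and hand in.

Emit:
{"api": "move_arm", "payload": {
  "moves": "0 0 0 0 0.5 0 1;0 0 0 0 0.8 0 1;0 0 0 0 0.5 0 1;0 0 0 0 0 0 1;0 0 0 0 0 0 1;0 0 0 0 0 0 1;0 0 0 0 0 0 1;0 0 0 0 0 0 1;0 0 0 0 0 0 1;0 0 0 0 0 0 1"
}}

```text
clock: 18.02
eef_pos: [0.5492, 0.0461, 0.0617]
eef_rot: [0.0, 0.701, 0.713, -0.0]
contact_force: [-0.3, 0.9, 0.3]
grip_width: 0.001
gripper_force: 0.0
```

```bash
python3 - <<'E'
from h import *
im,P,ray,t=grab('scene')
hsv=cv2.cvtColor(im,cv2.COLOR_RGB2HSV)
m=cv2.inRange(hsv,(5,130,100),(20,255,255))>0; p=P[m]; p=p[(p[:,0]>.4)&(p[:,0]<.65)&(p[:,1]<.06)&(p[:,1]>-.2)&(p[:,2]<.12)]
y=np.median(p[:,1]); print('orange',y)
m=cv2.inRange(hsv,(120,60,30),(155,255,255))>0; p=P[m]; p=p[(p[:,0]>.4)&(p[:,0]<.65)&(p[:,1]<-.1)&(p[:,1]>-.4)]
b=np.percentile(p,[1,50,99],0); print(b.round(4).tolist())
if -.112<y<-.092 and .055<b[0,2]<.08: print(arm.job_done())
E
```

```text
orange -0.10047857566851459
[[0.5504, -0.2999, 0.0707], [0.5586, -0.2358, 0.1462], [0.5627, -0.1912, 0.2342]]
the job is handed in; nothing more can be done
None
```

The purple form hangs by its window on the hook, the carriage measures as latched and stayed in after I backed away, and the job is handed in at about 18 s (no verdict was returned).

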